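# Find the instrument case whose catch is not holding and snap it shut

### The arm

A 6-joint arm with a two-finger parallel gripper is mounted at the origin on a cart in front of the work surface, level with it; the furniture and walls round the work are solid. World frame = base frame: x ahead of the robot, y to its left, z up, the work surface at z = 0. Lengths are in m, angles in degrees, forces in N, time in s.
With the tool pointing down it reaches from about 0.4 to 0.825 m from the base axis. Payload 7 kg.
Tool frame: the origin (TCP) lies midway between the tips of the shut fingers; the grasp point (between the pads) lies 19 mm behind it; z points along the fingers, y is the line along which they close (so a half turn about z gives the same grasp; the last joint's range is limited). The gripper opens to 88 mm and grips with 3 to 60 N. Pads are 19 mm wide; open, the fingers measure 130 mm over their backs; the gripper's body (78 mm by 193 mm) begins 47 mm behind the grasp point.
Start: joints at [80.449, 20.546, 0.682, 0, -70.136, -16.507], TCP at [0.297, 0.606, 0.227] pointing down, gripper open.
Joint ranges: [-176.03, 176.03], [-82.01, 121.73], [-58.28, 71.71], [-173.87, 95.51], [-174.79, -0.11], [-173.66, 173.66]. Speed limits (degrees/s): [136.94, 136.94, 172.46, 180, 180, 180].

### API

Orientations are given as [roll, pitch, yaw] about the fixed x, y, z axes, in that order (R = Rz(yaw) Ry(pitch) Rx(roll)).
In Python, from plant import r gives the robot as it stands. The module is installed in compiled form; this text tells all that it offers.
- The arm moves only by the tool play_rows, never from a script. Its argument "rows" is a list of rows, each an object with "slide": the shift along the tool's x, y, z as a fraction of full scale, a list of three; "delta_rot": the turn, a rotation vector about the tool's x, y, z as a fraction of full scale, a list of three; "fingers": the opening, from -1 (shut) to 1 (fully open). In form: [{"slide": [x, y, z], "delta_rot": [rx, ry, rz], "fingers": fingers}, ...]. A call has 1 to 8 rows; each row shifts and turns the commanded pose from where the row before left it, along the tool's axes as they then stand; what a row does not reach is not made up. Full scale, the value 1, is 0.15 m for a shift and 0.08 rad for a turn. A row lasts 1/8 s, in which the tool goes at most 62.5 mm and 10.7 degrees, less where a joint would pass 70% of its speed; a pose out of reach is approached as far as the arm can. A call with a number of a shift or a turn outside -1 to 1 is refused whole. A call with a gripper value outside its range is refused whole. The fingers move at their own pace and stop on an object; "squeeze" is the grip in N (left out, the last holds). Time passes only in rows, so rows that do not move let the fingers close. It gives the time, the measured TCP pose, the force, the opening and the grip force at its end, in the units of the state.
- r.get_state(): the state, without advancing time (a new reading comes with each control period).
- r.capture(name): name is "side" or "top"; returns a dict with "image" (400x640x3 uint8, blue, green, red), "fx", "fy", "cx", "cy" (pixels), "R" (3x3) and "t" (3): a world point X has camera coordinates R X + t. Camera axes: x right, y down, z forward; pixel columns grow to the right and rows downward; lengths in m; the calibration is good to about 2 mm. A picture is of the moment at which its call begins. There is no depth.
- r.close_job(): hands the job in; it is judged then, once.
The state is a dict: "time_s": time; "joints": joint angles; "qd": joint speeds; "joint_torque": joint torques, N m; "tcp_pos": TCP position; "eef_rot": TCP orientation; "contact_force": force on the tool from outside, world axes, zero at the start; "moment": the same for the moment, N m; "gripper_width": finger opening in m; "gripper_force": force on a finger pad.
Only numpy, scipy, OpenCV 4.12 (cv2) and the standard library are available. Lean on these libraries where they do the work, as an engineer would, in place of code of your own. Each camera call takes 0.05 s, during which the arm holds its last target. There are 200 camera calls.

### The job

All three grey instrument cases on the bench look shut, but the hidden catch of one of them has not engaged. Find it by tugging the lids upward by their tabs: a fastened lid will not give, the loose one swings up. Shut that lid again and press it all the way down so that its catch snaps home and all three cases are left fastened, with the lug casting, solder spool, marker and hex key left where they lie.

Things in the scene. Friction and masses are not known exactly. Their poses are not given: they have to be found in the camera images.
- case_a: grey instrument case screwed to the bench, 130 mm along x, 110 along y, lid top 69 mm above the bench when shut; origin at the centre of its underside; -x of its frame is the front, with a steel catch plate; the lid (12 mm thick) is hinged along y at the back, a steel lifting tab stands on its front part. The catch is hidden inside. All three cases look alike; any one may be the loose one
- case_b: as case_a in every dimension. In all three: the shut lid rests on a sprung pad with 5 mm of travel left below it at the tab; a fastened lid rises less than 1 mm at the tab and then holds firmly (over 25 N); a loose lid swings up with about 1 N, to at most 0.5 rad
- case_c: as case_a in every dimension. In all three: to snap a loose catch, press the shut lid at its tab 5 mm below its resting height, down to its stop; this takes a push that grows to about 15 N; let go, the lid springs back to its resting height, now held. Pressing less deep may not engage the catch, and letting the lid fall does not
- tab_a (a point): centre of the top face of the lifting tab of case_a's lid, an upright steel rib 12 mm wide along the case's y, 24 mm long along x, 23 mm clear above its foot; pinch it across y from above, or press on its top. When shut its top is 95 mm above the bench and 45 mm in front of the case's centre; the hinge axis lies 105 mm behind and 49 mm below it, so the tab rises on an arc
- tab_b (a point): the same point on the lid of case_b
- tab_c (a point): the same point on the lid of case_c
- lid_a (a joint): hinge angle of the lid of case_a in rad: 0 at its resting height when shut (loose or fastened alike), positive as it opens (up to 0.5), negative when it is pressed down on its sprung pad (stop at -0.05). 0.01 rad is 1 mm at the tab. A loose lid that is let go falls shut to 0
- lid_b (a joint): the same for the lid of case_b
- lid_c (a joint): the same for the lid of case_c
- lug_casting: bystander: small dark steel tube-shaped casting standing upright, 37 mm across, 45 mm high; origin at the centre of its underside
- solder_spool: bystander: small white spool, 52 mm across, 30 mm high; origin at the centre of its underside
- marker: bystander: white marker pen with a black cap lying down, 136 mm long; origin at its middle, underside
- hex_key: bystander: dark hex key lying flat, 88 mm long; origin at its middle, underside

How it is judged:
By the outcome, as a careful person would: the job done as asked, in the order asked, and still so for the second after the job is handed in, with the robot touching nothing.
It also fails if it takes over 61 s, if anything falls off the work surface, if the arm or the gripper's body presses on something with over 40 N, if the wrist force passes 120 N, or if a joint passes its speed limit or range.

## Working session

There is one attempt and no reset: what is moved stays moved. The work goes in short steps, Python scripts to look and compute and a tool call to move; the robot and the scene stay as the last step left them, time stands still between calls to the robot, and variables do not carry over. Pictures are saved under pics/ and viewed, at most 10 in all, crops included, and the job is handed in when it is done.

Besides the shell and the picture viewer there is one more tool, called after "Call:" as name(argument=value, ...), one argument or row to a line, values as JSON. play_rows: Moves the arm, as the interface text tells. Shift numbers are shares of 0.15 m and turn numbers shares of 0.08 rad, none past 1 either way. Its arguments: {"type":"object","properties":{"rows":{"type":"array"},"squeeze":{"type":"number"}},"required":["rows"]}

```bash
mkdir -p pics
python3 - <<'E'
from plant import r
import cv2,pickle
d={n:r.capture(n) for n in("top","side")}
pickle.dump(d,open('c0.pkl','wb'))
for n in d: cv2.imwrite(f'pics/{n}0.png',d[n]['image']); print(n,d[n]['fx'],d[n]['cx'],d[n]['cy'],d[n]['R'],d[n]['t'])
print(r.get_state())
E
```

```text
top 481.88051314456635 318.62968441916786 191.69869641145834 [[ 0.03389658 -0.99942183 -0.00264974]
 [-0.97849157 -0.03264667 -0.20368713]
 [ 0.20348286  0.00949705 -0.97903245]] [0.0990986  0.5279212  1.47974435]
side 501.50617749455245 328.93162148542376 204.90610856561824 [[ 0.95973746 -0.28013002 -0.02076502]
 [-0.20074869 -0.63230812 -0.74825557]
 [ 0.19647896  0.72229745 -0.66308552]] [-0.47736866  0.24268965  1.15840795]
{'time_s': 0.1, 'joints': array([ 8.04479370e+01,  2.05865685e+01,  6.38958925e-01, -1.61683961e-02,
       -7.01334063e+01, -1.65059512e+01]), 'qd': array([-0.0089261 , -0.04656508,  0.0143648 ,  0.03593593,  0.05075012,
        0.03507388]), 'joint_torque': array([-1.72953271e-03, -5.84160519e+01,  2.93749934e+01,  7.01548263e+00,
        1.00903594e-02, -5.86464807e-05]), 'tcp_pos': array([0.29636909, 0.60599054, 0.22572941]), 'eef_rot': array([ 1.79918004e+02, -8.44595319e-03, -2.60635135e+01]), 'contact_force': array([-0.53812788, -0.03886632,  0.41808321]), 'moment': array([ 0.0248643 , -0.04688532,  0.01610053]), 'gripper_force': 0.0, 'gripper_width': 0.08721960214809261}
```

View pics/top0.png

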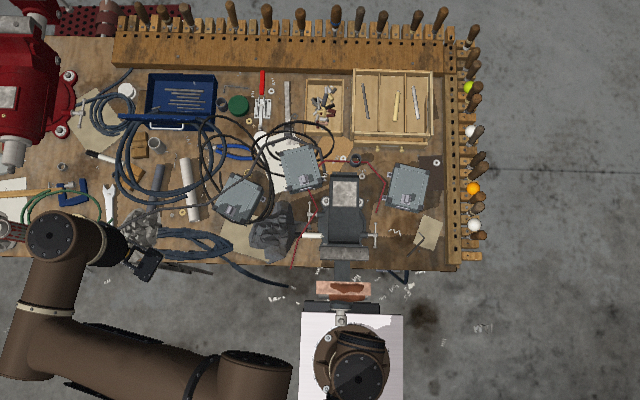

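View pics/side0.png

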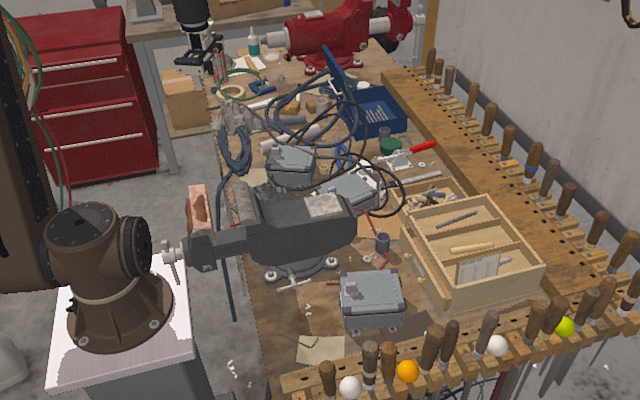

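The top view shows cases near (240,198), (300,167) and (408,188), with a vise between them at (343,210). I'll zoom in.

Run:
```python
import cv2,pickle
d=pickle.load(open('c0.pkl','rb'))
cv2.imwrite('pics/t1.png',cv2.resize(d['top']['image'][130:250,210:370],None,fx=5,fy=5,interpolation=cv2.INTER_CUBIC))
import numpy as np
a=cv2.resize(d['side']['image'][130:230,255:395],None,fx=4,fy=4,interpolation=cv2.INTER_CUBIC)
b=cv2.resize(d['side']['image'][250:350,320:420],(400,400),interpolation=cv2.INTER_CUBIC)[:, :240]
c=cv2.resize(d['top']['image'][150:230,370:450],(0,0),fx=2.5,fy=2.5)
cv2.imwrite('pics/s1.png',np.hstack([a,cv2.resize(d['top']['image'][150:250,380:440],(240,400),interpolation=cv2.INTER_CUBIC)]))
```

```text
(no output)
```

View pics/t1.png

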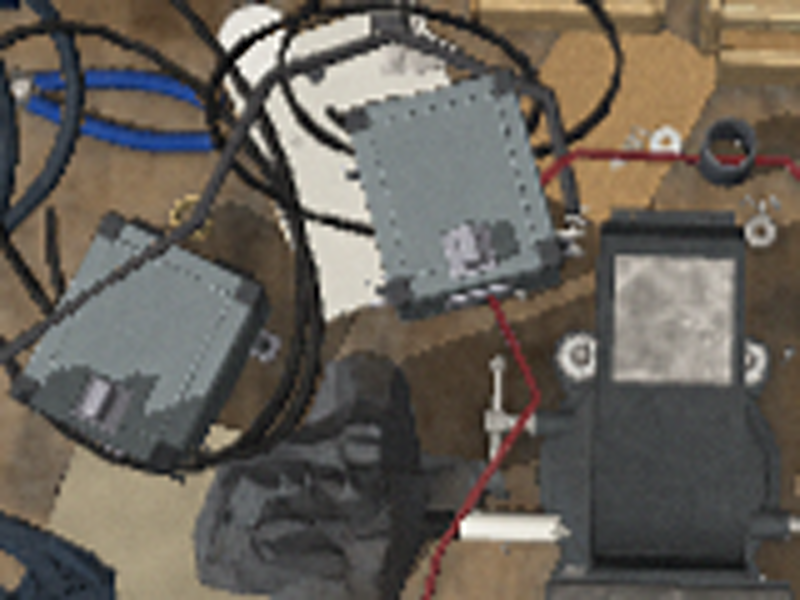

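View pics/s1.png

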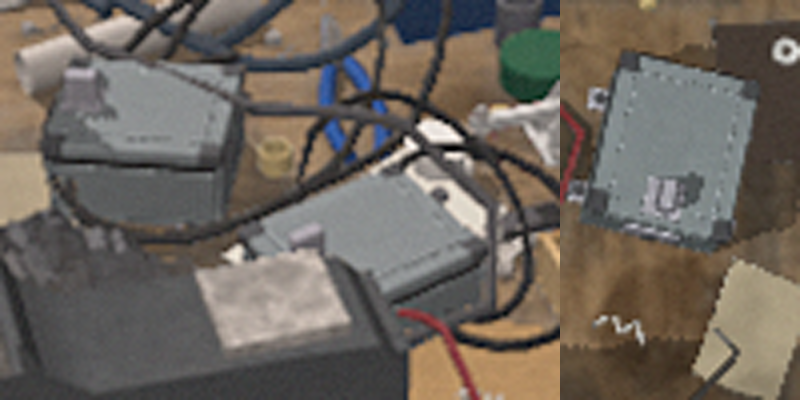

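Tab tops are at about (229,209), (302,180) and (405,199) in the top view. The right case has a clear view. I'll fit a box model to the lid corners and check it with an overlay.

```bash
cat > h.py <<'E'
import cv2,pickle,numpy as np
from scipy.optimize import least_squares
def proj(c,X):
    q=np.asarray(X)@c['R'].T+c['t']; return q[:,:2]/q[:,2:]*[c['fx'],c['fy']]+[c['cx'],c['cy']]
def pose(p,L):
    c,s=np.cos(p[2]),np.sin(p[2]); L=np.asarray(L,float)
    return np.c_[p[0]+c*L[:,0]-s*L[:,1],p[1]+s*L[:,0]+c*L[:,1],L[:,2]]
LID=[[65,55,69],[65,-55,69],[-65,-55,69],[-65,55,69]]
LID=np.array(LID)/1e3
def tab(z0=.072,z1=.095): return np.array([[-.045+a*.012,b*.006,z] for z in(z0,z1) for a,b in((1,1),(1,-1),(-1,-1),(-1,1))])
E
python3 - <<'E'
from h import *
d=pickle.load(open('c0.pkl','rb')); T,S=d['top'],d['side']
T5=lambda a:np.array(a)/5+[210,130]
R4=lambda a:(np.array(a)-[560,0])/4+[380,150]
S4=lambda a:np.array(a)/4+[255,130]
# back-left, back-right corners, tab centre (top); side obs
obs={'L':(T5([(112,213),(267,290)]),T5([97,393])),
'M':(T5([(345,115),(508,72)]),T5([463,240])),
'R':(R4([(622,55),(757,88)]),R4([662,190]))}
P={}
for k,(b,t) in obs.items():
    f=lambda p:np.r_[(proj(T,pose(p,LID[:2]))-b).ravel(),(proj(T,pose(p,[[-.045,0,.09]]))-t).ravel()]
    o=least_squares(f,[.6,0,0]); P[k]=o.x; print(k,o.x.round(4),np.degrees(o.x[2]).round(1),o.fun.round(1),pose(o.x,[[-.045,0,.095]])[0].round(4))
pickle.dump(P,open('P.pkl','wb'))
out=[]
for c,(u,v,w,h) in((T,(215,140,215,90)),(S,(255,130,160,205))):
    f=3.7 if c is T else 2.0
    im=cv2.resize(c['image'][v:v+h,u:u+w],None,fx=f,fy=f,interpolation=cv2.INTER_CUBIC)
    if c is S: im=cv2.resize(c['image'][v:v+h,u:u+w],None,fx=1.0*2.9*.5*2,fy=2.9,interpolation=cv2.INTER_CUBIC);f=2.9
    for p in P.values():
        for X,col in((LID,(0,0,255)),(tab()[4:],(0,255,0))):
            q=((proj(c,pose(p,X))-[u,v]+.5)*f)
            cv2.polylines(im,[np.round(q*8).astype(int)],True,col,1,cv2.LINE_AA,3)
    out.append(im)
h=max(len(out[0]),0)
cv2.imwrite('pics/o_t.png',out[0]);cv2.imwrite('pics/o_s.png',out[1]);print(out[0].shape,out[1].shape)
E
```

```text
L [ 0.4932  0.3704 -0.4477] -25.7 [ 0.4 -0.4 -0.4 -0.2  0.   0.6] [0.4526 0.3898 0.095 ]
M [0.5991 0.1789 0.2845] 16.3 [-0.6 -0.7  0.1 -0.3  0.5  1. ] [0.5559 0.1663 0.095 ]
R [ 0.5475 -0.1638 -0.2362] -13.5 [ 0.  -0.9 -0.  -0.3 -0.   1.2] [ 0.5038 -0.1532  0.095 ]
(333, 796, 3) (594, 464, 3)
```

View pics/o_t.png

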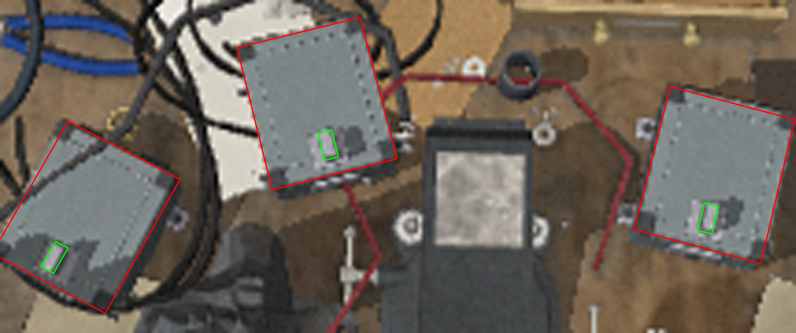

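View pics/o_s.png

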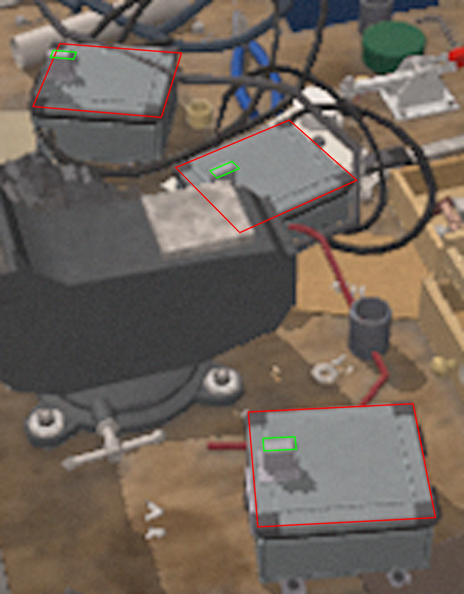

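```bash
cat >> h.py <<'E'
def go(s,p,yaw):  # tool-frame fractions of total move from measured state to p,yaw
    from scipy.spatial.transform import Rotation as Ro
    A=Ro.from_euler('xyz',s['eef_rot'],degrees=True); B=Ro.from_euler('xyz',[180,0,yaw],degrees=True)
    print('slide tot',(A.inv().apply(np.array(p)-s['tcp_pos'])/.15).round(3),'rot tot',((A.inv()*B).as_rotvec()/.08).round(3))
E
python3 - <<'E'
from h import *
from plant import r
d=pickle.load(open('c0.pkl','rb')); T,S=d['top'],d['side']
def tri(a,b):
    f=lambda X:np.r_[proj(T,[X])[0]-a,proj(S,[X])[0]-b]
    o=least_squares(f,[.5,.1,.1]);return o.x.round(3),o.fun.round(1)
ov=lambda a:np.array(a)/2.9+[255,130]
# plate corners: far-left,far-right,near-left,near-right
for a,b in zip([(332.5,181),(356.5,180),(332.5,207),(357,206)],[(230,187),(255,233),(143,200),(165,250)]): print(tri(np.array(a),ov(b)))
print(tri(np.array([302,180]),ov((224,169))), tri(np.array([405.5,197.5]),ov((280,446))),tri(np.array([229.5,209]),ov((64,55))))
go(r.get_state(),[.4526,.3898,.20],-25.7)
E
```

```text
(array([0.537, 0.076, 0.151]), array([-0. ,  0.4,  0.3, -0.1]))
(array([0.538, 0.005, 0.16 ]), array([-0.1,  1.2,  0.9, -0.3]))
(array([0.46 , 0.073, 0.158]), array([ 0. , -0.6, -0.4,  0.1]))
(array([0.462, 0.002, 0.165]), array([-0. ,  0.3,  0.2, -0.1]))
(array([0.556, 0.169, 0.09 ]), array([ 0.1, -1. , -0.8,  0.3])) (array([ 0.506, -0.153,  0.09 ]), array([-0. ,  0.4,  0.3, -0.1])) (array([0.454, 0.389, 0.092]), array([ 0. , -0.3, -0.3,  0.1]))
slide tot [1.569 0.837 0.173] rot tot [ 0.018 -0.002 -0.079]
```

Call:
play_rows(
  rows=[
    {"slide": [0.26,0.14,0.03],"delta_rot": [0,0,0],"fingers": 1},
    {"slide": [0.26,0.14,0.03],"delta_rot": [0,0,0],"fingers": 1},
    {"slide": [0.26,0.14,0.03],"delta_rot": [0,0,0],"fingers": 1},
    {"slide": [0.26,0.14,0.03],"delta_rot": [0,0,0],"fingers": 1},
    {"slide": [0.26,0.14,0.03],"delta_rot": [0,0,0],"fingers": 1},
    {"slide": [0.26,0.14,0.03],"delta_rot": [0,0,0],"fingers": 1},
    {"slide": [0,0,0],"delta_rot": [0,0,0],"fingers": 1},
  ],
  squeeze=15,
)

```text
time_s: 0.98
tcp_pos: [0.4524, 0.3877, 0.1989]
eef_rot: [179.9, 0.0, -26.2]
contact_force: [0.0, -0.1, -0.3]
gripper_width: 0.0876
gripper_force: 0.0
```

Run:
```python
from h import *
from plant import r
s=r.get_state();print(s['tcp_pos'],s['eef_rot'],s['contact_force'],s['time_s'])
go(s,[.4535,.3895,.079],-25.7)
```

```text
[0.45236115 0.38773033 0.19893467] [ 1.79912083e+02  1.53511618e-02 -2.62462946e+01] [ 0.04548437 -0.09998723 -0.2686262 ] 0.975
slide tot [ 0.002 -0.015  0.8  ] rot tot [ 0.019  0.003 -0.119]
```

Call:
play_rows(
  rows=[
    {"slide": [0,-0.015,0.2],"delta_rot": [0.02,0,-0.12],"fingers": 1},
    {"slide": [0,0,0.2],"delta_rot": [0,0,0],"fingers": 1},
    {"slide": [0,0,0.2],"delta_rot": [0,0,0],"fingers": 1},
    {"slide": [0,0,0.19],"delta_rot": [0,0,0],"fingers": 0},
    {"slide": [0,0,0],"delta_rot": [0,0,0],"fingers": -0.5},
    {"slide": [0,0,0],"delta_rot": [0,0,0],"fingers": -0.5},
    {"slide": [0,0,0],"delta_rot": [0,0,0],"fingers": -0.5},
  ],
)

```text
time_s: 1.85
tcp_pos: [0.4529, 0.3934, 0.0825]
eef_rot: [-179.8, -0.0, -25.5]
contact_force: [-0.1, -1.4, 0.3]
gripper_width: 0.0534
gripper_force: 0.0
```

Call:
play_rows(
  rows=[
    {"slide": [0,0,0],"delta_rot": [0,0,0],"fingers": -1},
    {"slide": [0,0,0],"delta_rot": [0,0,0],"fingers": -1},
    {"slide": [0,0,0],"delta_rot": [0,0,0],"fingers": -1},
    {"slide": [0,0,0],"delta_rot": [0,0,0],"fingers": -1},
  ],
)

```text
time_s: 2.35
tcp_pos: [0.452, 0.3917, 0.0809]
eef_rot: [180.0, 0.0, -25.5]
contact_force: [-5.9, -8.9, 3.6]
gripper_width: 0.0133
gripper_force: 5.1
```

Call:
play_rows(
  rows=[
    {"slide": [0,0.01,0],"delta_rot": [0,0,0],"fingers": -1},
    {"slide": [0,0,0],"delta_rot": [0,0,0],"fingers": -1},
    {"slide": [0,0,0],"delta_rot": [0,0,0],"fingers": -1},
  ],
)

```text
time_s: 2.72
tcp_pos: [0.4517, 0.3909, 0.081]
eef_rot: [-179.9, 0.0, -25.5]
contact_force: [-1.3, -2.5, 1.6]
gripper_width: 0.0121
gripper_force: 15.0
```

Call:
play_rows(
  rows=[
    {"slide": [0.006,0,-0.013],"delta_rot": [0,0,0],"fingers": -1},
    {"slide": [0.006,0,-0.013],"delta_rot": [0,0,0],"fingers": -1},
    {"slide": [0,0,0],"delta_rot": [0,0,0],"fingers": -1},
  ],
)

```text
time_s: 3.1
tcp_pos: [0.4521, 0.3905, 0.0824]
eef_rot: [180.0, 0.1, -25.6]
contact_force: [-0.7, 6.2, -19.4]
gripper_width: 0.0119
gripper_force: 15.0
```

Case L holds firmly at 19 N with about 1 mm of rise, so it is fastened. I'll ease off, release it and go to the right case.

Call:
play_rows(
  rows=[
    {"slide": [-0.012,0,0.026],"delta_rot": [0,0,0],"fingers": -1},
    {"slide": [0,0,0],"delta_rot": [0,0,0],"fingers": 0.3},
    {"slide": [0,0,0],"delta_rot": [0,0,0],"fingers": 0.3},
    {"slide": [0,0,0],"delta_rot": [0,0,0],"fingers": 0.3},
    {"slide": [0,0,-0.25],"delta_rot": [0,0,0],"fingers": 0.3},
    {"slide": [0,0,-0.3],"delta_rot": [0,0,0],"fingers": 0.3},
    {"slide": [0,0,-0.3],"delta_rot": [0,0,0],"fingers": 0.3},
    {"slide": [0,0,-0.3],"delta_rot": [0,0,0],"fingers": 0.3},
  ],
)

```text
time_s: 4.1
tcp_pos: [0.4517, 0.3907, 0.2555]
eef_rot: [-179.9, -0.0, -25.5]
contact_force: [0.3, 0.7, 0.7]
gripper_width: 0.057
gripper_force: 0.0
```

Run:
```python
from h import *
from plant import r
s=r.get_state();print(s['tcp_pos'],s['eef_rot'],s['gripper_width'])
go(s,[.504,-.152,.245],-13.5)
```

```text
[0.45173075 0.39070703 0.25549155] [-1.79864956e+02 -1.28382198e-02 -2.55169456e+01] 0.05696246030822732
slide tot [1.873 3.115 0.063] rot tot [-0.029 -0.006 -2.622]
```

Call:
play_rows(
  rows=[
    {"slide": [0.156,0.26,0],"delta_rot": [0,0,0],"fingers": 0.3},
    {"slide": [0.156,0.26,0],"delta_rot": [0,0,0],"fingers": 0.3},
    {"slide": [0.156,0.26,0],"delta_rot": [0,0,0],"fingers": 0.3},
    {"slide": [0.156,0.26,0],"delta_rot": [0,0,0],"fingers": 0.3},
    {"slide": [0.156,0.26,0],"delta_rot": [0,0,0],"fingers": 0.3},
    {"slide": [0.156,0.26,0],"delta_rot": [0,0,0],"fingers": 0.3},
    {"slide": [0.156,0.26,0],"delta_rot": [0,0,0],"fingers": 0.3},
    {"slide": [0.156,0.26,0],"delta_rot": [0,0,0],"fingers": 0.3},
  ],
)

```text
time_s: 5.1
tcp_pos: [0.4863, 0.0272, 0.2536]
eef_rot: [-179.9, -0.1, -25.5]
contact_force: [0.2, -0.3, 0.7]
gripper_width: 0.0572
gripper_force: 0.0
```

Call:
play_rows(
  rows=[
    {"slide": [0.156,0.26,0],"delta_rot": [0,0,0],"fingers": 0.3},
    {"slide": [0.156,0.26,0],"delta_rot": [0,0,0],"fingers": 0.3},
    {"slide": [0.156,0.26,0],"delta_rot": [0,0,0],"fingers": 0.3},
    {"slide": [0.156,0.26,0],"delta_rot": [0,0,0],"fingers": 0.3},
    {"slide": [0,0,0],"delta_rot": [0,0,-0.88],"fingers": 0.3},
    {"slide": [0,0,0],"delta_rot": [0,0,-0.88],"fingers": 0.3},
    {"slide": [0,0,0],"delta_rot": [0,0,-0.88],"fingers": 0.3},
    {"slide": [0,0,0],"delta_rot": [0,0,0],"fingers": 0.3},
  ],
)

```text
time_s: 6.1
tcp_pos: [0.5035, -0.1526, 0.2531]
eef_rot: [-179.9, -0.1, -13.5]
contact_force: [0.5, -0.1, -1.0]
gripper_width: 0.0569
gripper_force: 0.0
```

Run:
```python
from h import *
from plant import r
s=r.get_state();print(s['tcp_pos'],s['eef_rot'],s['contact_force'],s['joints'])
go(s,[.504,-.1525,.081],-13.5)
```

```text
[ 0.5035481  -0.15256551  0.25308166] [-1.79904484e+02 -5.16259154e-02 -1.34506242e+01] [ 0.45368894 -0.10558091 -1.01479647] [  4.46513767   5.43515257 -15.58902938  -0.08039481 -68.89733197
  72.11317519]
slide tot [2.000e-03 1.000e-03 1.147e+00] rot tot [-0.021 -0.011  0.011]
```

Call:
play_rows(
  rows=[
    {"slide": [0,0,0.3],"delta_rot": [0,0,0],"fingers": 0.3},
    {"slide": [0,0,0.3],"delta_rot": [0,0,0],"fingers": 0.3},
    {"slide": [0,0,0.3],"delta_rot": [0,0,0],"fingers": 0.3},
    {"slide": [0,0,0.23],"delta_rot": [0,0,0],"fingers": 0.3},
    {"slide": [0,0,0.01],"delta_rot": [0,0,0],"fingers": -0.5},
    {"slide": [0,0,0],"delta_rot": [0,0,0],"fingers": -1},
    {"slide": [0,0,0],"delta_rot": [0,0,0],"fingers": -1},
    {"slide": [0,0,0],"delta_rot": [0,0,0],"fingers": -1},
  ],
)

```text
time_s: 7.1
tcp_pos: [0.5045, -0.1521, 0.0831]
eef_rot: [-179.9, -0.1, -13.4]
contact_force: [-0.9, 0.9, -0.4]
gripper_width: 0.0225
gripper_force: 0.0
```

Call:
play_rows(
  rows=[
    {"slide": [0,0,0],"delta_rot": [0,0,0],"fingers": -1},
    {"slide": [0,0,0],"delta_rot": [0,0,0],"fingers": -1},
  ],
)

```text
time_s: 7.35
tcp_pos: [0.5033, -0.1556, 0.0829]
eef_rot: [179.8, -0.0, -13.3]
contact_force: [-0.5, -23.3, 0.8]
gripper_width: 0.012
gripper_force: 15.1
```

Call:
play_rows(
  rows=[
    {"slide": [0,0.022,0],"delta_rot": [0,0,0],"fingers": -1},
    {"slide": [0,0,0],"delta_rot": [0,0,0],"fingers": -1},
  ],
)

```text
time_s: 7.6
tcp_pos: [0.5032, -0.1562, 0.0826]
eef_rot: [-180.0, -0.1, -13.4]
contact_force: [-0.7, -6.5, 4.1]
gripper_width: 0.0118
gripper_force: 15.1
```

Call:
play_rows(
  rows=[
    {"slide": [0.006,0,-0.013],"delta_rot": [0,0,0],"fingers": -1},
    {"slide": [0.006,0,-0.013],"delta_rot": [0,0,0],"fingers": -1},
    {"slide": [0,0,0],"delta_rot": [0,0,0],"fingers": -1},
  ],
)

```text
time_s: 7.98
tcp_pos: [0.5044, -0.1564, 0.0857]
eef_rot: [-180.0, 0.0, -13.4]
contact_force: [1.0, -7.9, -3.4]
gripper_width: 0.0114
gripper_force: 15.0
```

Call:
play_rows(
  rows=[
    {"slide": [0.012,0,-0.026],"delta_rot": [0,0,0],"fingers": -1},
    {"slide": [0.012,0,-0.026],"delta_rot": [0,0,0],"fingers": -1},
    {"slide": [0.013,0,-0.026],"delta_rot": [0,0,0],"fingers": -1},
    {"slide": [0.014,0,-0.026],"delta_rot": [0,0,0],"fingers": -1},
    {"slide": [0,0,0],"delta_rot": [0,0,0],"fingers": -1},
  ],
)

```text
time_s: 8.6
tcp_pos: [0.5122, -0.1581, 0.1014]
eef_rot: [-180.0, -0.0, -13.4]
contact_force: [2.1, -7.1, -4.2]
gripper_width: 0.0118
gripper_force: 15.0
```

Run:
```python
from h import *
from plant import r
c=r.capture('side');cv2.imwrite('pics/s2.png',cv2.resize(c['image'][230:350,300:440],None,fx=4,fy=4))
s=r.get_state();print(s['tcp_pos'],s['contact_force'],s['gripper_width'])
```

```text
[ 0.51213535 -0.15813583  0.10132199] [ 2.15353339 -7.34396264 -3.88152076] 0.012243329412930031
```

View pics/s2.png

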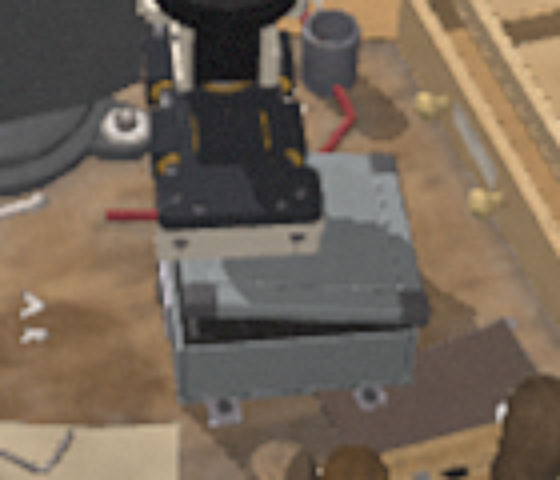

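The lid is up: a dark gap at (300,325) tapers towards the hinge. The right case is the loose one, so I'll lower it along the arc and release.

Call:
play_rows(
  rows=[
    {"slide": [-0.014,0,0.026],"delta_rot": [0,0,0],"fingers": -1},
    {"slide": [-0.013,0,0.026],"delta_rot": [0,0,0],"fingers": -1},
    {"slide": [-0.012,0,0.026],"delta_rot": [0,0,0],"fingers": -1},
    {"slide": [-0.012,0,0.026],"delta_rot": [0,0,0],"fingers": -1},
    {"slide": [-0.012,0,0.026],"delta_rot": [0,0,0],"fingers": -1},
    {"slide": [0,0,0],"delta_rot": [0,0,0],"fingers": -1},
  ],
)

```text
time_s: 9.4
tcp_pos: [0.5027, -0.1561, 0.0823]
eef_rot: [-180.0, -0.0, -13.4]
contact_force: [-1.3, -7.3, 4.3]
gripper_width: 0.0121
gripper_force: 15.0
```

Call:
play_rows(
  rows=[
    {"slide": [0,0,0],"delta_rot": [0,0,0],"fingers": 0},
    {"slide": [0,0,0],"delta_rot": [0,0,0],"fingers": 0},
    {"slide": [0,0,0],"delta_rot": [0,0,0],"fingers": 0},
    {"slide": [0,0,-0.15],"delta_rot": [0,0,0],"fingers": 0},
    {"slide": [0,0,-0.1],"delta_rot": [0,0,0],"fingers": -1},
    {"slide": [0,0,0],"delta_rot": [0,0,0],"fingers": -1},
    {"slide": [0,0,0],"delta_rot": [0,0,0],"fingers": -1},
    {"slide": [0,0,0],"delta_rot": [0,0,0],"fingers": -1},
  ],
)

```text
time_s: 10.4
tcp_pos: [0.5024, -0.1554, 0.1186]
eef_rot: [-179.9, 0.0, -13.4]
contact_force: [0.7, -0.2, -0.0]
gripper_width: 0.0092
gripper_force: 0.0
```

Run:
```python
from h import *
from plant import r
s=r.get_state();print(s['tcp_pos'],s['eef_rot'],s['contact_force'],s['gripper_width'])
go(s,[.504,-.1565,.098],-13.5)
```

```text
[ 0.50243522 -0.15538306  0.11864259] [-1.79922326e+02  4.40267816e-02 -1.34133915e+01] [ 0.74577345 -0.23844323 -0.01296233] 0.00917710842834767
slide tot [0.012 0.005 0.138] rot tot [-0.017  0.01   0.019]
```

Call:
play_rows(
  rows=[
    {"slide": [0.012,0.005,0.08],"delta_rot": [0,0,0],"fingers": -1},
    {"slide": [0,0,0.04],"delta_rot": [0,0,0],"fingers": -1},
    {"slide": [0,0,0.02],"delta_rot": [0,0,0],"fingers": -1},
    {"slide": [0,0,0.01],"delta_rot": [0,0,0],"fingers": -1},
    {"slide": [0,0,0],"delta_rot": [0,0,0],"fingers": -1},
  ],
)

```text
time_s: 11.02
tcp_pos: [0.5045, -0.1565, 0.0968]
eef_rot: [-179.9, -0.0, -13.4]
contact_force: [0.2, 0.8, -0.0]
gripper_width: 0.0007
gripper_force: 0.0
```

Call:
play_rows(
  rows=[
    {"slide": [-0.007,0,0.015],"delta_rot": [0,0,0],"fingers": -1},
    {"slide": [-0.007,0,0.015],"delta_rot": [0,0,0],"fingers": -1},
    {"slide": [0,0,0],"delta_rot": [0,0,0],"fingers": -1},
  ],
)

```text
time_s: 11.4
tcp_pos: [0.5031, -0.1561, 0.0932]
eef_rot: [-179.9, -0.1, -13.4]
contact_force: [-2.2, 0.1, 6.2]
gripper_width: 0.0003
gripper_force: 3.1
```

Call:
play_rows(
  rows=[
    {"slide": [-0.006,0,0.015],"delta_rot": [0,0,0],"fingers": -1},
    {"slide": [-0.004,0,0.015],"delta_rot": [0,0,0],"fingers": -1},
    {"slide": [0,0,0],"delta_rot": [0,0,0],"fingers": -1},
  ],
)

```text
time_s: 11.78
tcp_pos: [0.5018, -0.1559, 0.0898]
eef_rot: [-179.9, -0.2, -13.3]
contact_force: [-4.1, 2.1, 17.4]
gripper_width: 0.0005
gripper_force: 8.7
```

Call:
play_rows(
  rows=[
    {"slide": [0,0,0.012],"delta_rot": [0,0,0],"fingers": -1},
    {"slide": [0,0,0],"delta_rot": [0,0,0],"fingers": -1},
  ],
)

```text
time_s: 12.02
tcp_pos: [0.5018, -0.1559, 0.0894]
eef_rot: [-179.9, -0.2, -13.3]
contact_force: [-10.3, 5.2, 30.4]
gripper_width: 0.0004
gripper_force: 15.9
```

It's on the stop: force jumped to 30 N with no further travel. I'll lift off and re-tug to check the catch.

Call:
play_rows(
  rows=[
    {"slide": [0.008,0,-0.04],"delta_rot": [0,0,0],"fingers": -1},
    {"slide": [0.008,0,-0.1],"delta_rot": [0,0,0],"fingers": -1},
    {"slide": [0,0,-0.1],"delta_rot": [0,0,0],"fingers": 0},
    {"slide": [0,0,0],"delta_rot": [0,0,0],"fingers": 0},
    {"slide": [0,0,0],"delta_rot": [0,0,0],"fingers": 0},
    {"slide": [0,0,0.12],"delta_rot": [0,0,0],"fingers": 0},
    {"slide": [0,0,0.1],"delta_rot": [0,0,0],"fingers": 0},
    {"slide": [0,0,0],"delta_rot": [0,0,0],"fingers": 0},
  ],
)

```text
time_s: 13.02
tcp_pos: [0.5021, -0.1563, 0.0873]
eef_rot: [-180.0, 0.2, -13.4]
contact_force: [-0.3, 0.1, 0.3]
gripper_width: 0.0435
gripper_force: 0.0
```

Call:
play_rows(
  rows=[
    {"slide": [0,0,0.01],"delta_rot": [0,0,0],"fingers": -1},
    {"slide": [0,0,0],"delta_rot": [0,0,0],"fingers": -1},
    {"slide": [0,0,0],"delta_rot": [0,0,0],"fingers": -1},
    {"slide": [0,0,0],"delta_rot": [0,0,0],"fingers": -1},
    {"slide": [0,0,0],"delta_rot": [0,0,0],"fingers": -1},
  ],
)

```text
time_s: 13.65
tcp_pos: [0.5034, -0.1564, 0.0878]
eef_rot: [-179.9, -0.0, -13.4]
contact_force: [-0.5, -2.2, 0.9]
gripper_width: 0.0118
gripper_force: 15.0
```

Call:
play_rows(
  rows=[
    {"slide": [0.006,0,-0.013],"delta_rot": [0,0,0],"fingers": -1},
    {"slide": [0.006,0,-0.013],"delta_rot": [0,0,0],"fingers": -1},
    {"slide": [0,0,0],"delta_rot": [0,0,0],"fingers": -1},
  ],
)

```text
time_s: 14.02
tcp_pos: [0.5034, -0.1564, 0.0895]
eef_rot: [-179.9, 0.2, -13.5]
contact_force: [2.1, -2.9, -19.3]
gripper_width: 0.0115
gripper_force: 15.0
```

Now it holds at 19 N, so the catch has engaged. I'll release and retreat.

Call:
play_rows(
  rows=[
    {"slide": [-0.012,0,0.026],"delta_rot": [0,0,0],"fingers": -1},
    {"slide": [0,0,0],"delta_rot": [0,0,0],"fingers": 0.2},
    {"slide": [0,0,0],"delta_rot": [0,0,0],"fingers": 0.2},
    {"slide": [0,0,0],"delta_rot": [0,0,0],"fingers": 0.2},
    {"slide": [0,0,-0.25],"delta_rot": [0,0,0],"fingers": 0.2},
    {"slide": [0,0,-0.3],"delta_rot": [0,0,0],"fingers": 0.2},
    {"slide": [0,0,-0.3],"delta_rot": [0,0,0],"fingers": 0.2},
    {"slide": [0,0,0],"delta_rot": [0,0,0],"fingers": 0.2},
  ],
)

```text
time_s: 15.02
tcp_pos: [0.5057, -0.1566, 0.2193]
eef_rot: [-179.8, -0.5, -13.4]
contact_force: [-0.1, -0.8, -0.6]
gripper_width: 0.0526
gripper_force: 0.0
```

Run:
```python
from h import *
from plant import r
s=r.get_state();print(s['tcp_pos'],s['contact_force'])
c=r.capture('side');cv2.imwrite('pics/s3.png',c['image'])
```

```text
[ 0.50568057 -0.15663467  0.21931128] [-0.05900116 -0.76880221 -0.56186465]
```

View pics/s3.png

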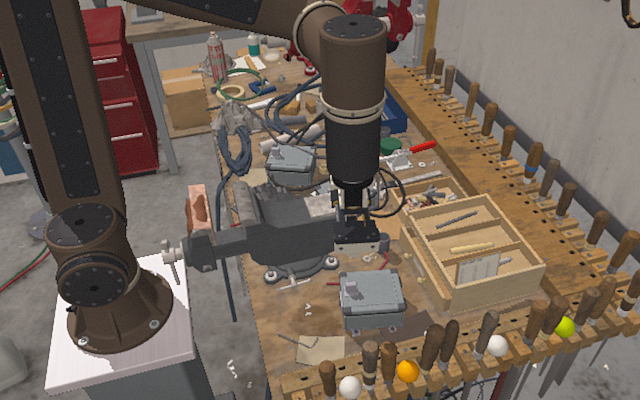

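The right case at (372,295) is shut, the bystanders in view lie where they were, and the arm is clear. Handing in.

```bash
python3 -c "
from plant import r
print(r.close_job())"
```

```text
the job is handed in; nothing more can be done
None
```

The right-hand case was the loose one: I shut its lid, pressed it to its stop (30 N), and on a second tug it held at 19 N; the left case also held, the middle one I did not tug since only one was loose, and the job is handed in at about 15 s.

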